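# Lock the hoist axle with its cross pin

### The job

Lock the hoist axle for transport. Push its lever over, away from the robot, until you feel the hidden cross-hole come into line and the upright lock pin drops into it, then press the pin down through the axle until its head sits fully home on the block. Leave everything else on the bench where it is.

Things in the scene. Friction and masses are not known exactly. Their poses are not given: they have to be found in the camera images.
- block: Fixed aluminium bearing block, 90 (x) x 100 (y) x 106 mm high, on a 130 x 130 x 6 mm steel foot. Origin: centre of the underside, on the table; z up, x away from the robot, yaw within 0.3 rad. A level axle runs through it along y, with a round black pulley (80 mm across, out to y = 85 mm) on the +y side and the lever on the -y side.
- bore_mouth (a point): Middle of the block's flat top, 106 mm above the table: mouth of the upright 18 mm bore in which the lock pin stands. A pin-size hole (20 mm wide) crosses the axle's 60 mm hub below, out of sight.
- axle_mid (a point): Middle of the axle's axis inside the block, 50 mm above the table. The lever is clamped on at a random angle, so it does not show where the hole is: the hole is in line with the lever somewhere between upright and 0.5 rad past upright (end stop 0.85 rad), give or take 0.1 rad. The pin drops in by its own weight as the hole comes under it; some 30 mm further on the lever stops dead against it.
- lever_grip (a point): Middle of the lever's round black grip bar, 20 mm thick, 95 mm long, along the block's y (from y = -74 to -169 mm; this point at -125), 120 mm from the axle's axis. It starts leaning toward the robot (-x), 0.55 to 0.75 rad off upright, and stays where left. 2 to 4 N on the bar toward +x swings it in an upright arc over the top. Lever arm 22 x 10 mm at y = -79 mm.
- pin: Loose steel lock pin, upright in the bore: shank 16 mm thick, 94 mm long, chamfered foot; flat round head 38 mm across, 13 mm thick; 0.2 to 0.3 kg. Origin: centre of the foot, z up. The foot starts on the hub 80 mm above the table, drops to about 70 mm when the hole is in line, and rests there on a tight friction slug. Fully home it is 12 mm above the table, the head on the block.
- pin_head (a point): Centre of the flat top of the pin's head: 187 mm above the table at the start, about 177 mm after the drop, 119 mm when fully home. After the drop, 8 to 20 N on it presses the pin down the last 58 mm; it does not spring back.
- screwdriver: Loose screwdriver lying in front of the block, a bystander; origin at its underside.
- wrench: Loose wrench lying behind the block, a bystander.
- spool: Loose wire spool, 70 mm across and 48 mm high, standing beside the pulley, a bystander.
- multimeter: Loose handheld multimeter lying flat, 85 x 165 x 34 mm, a bystander.
- mug: Loose white mug, 80 mm across, 95 mm high, a bystander.
- carton: Loose cardboard carton, 110 x 160 x 70 mm, a bystander.

How it is judged:
By the outcome, as a careful person would: the job done as asked, in the order asked, and still so for the second after the job is handed in, with the robot touching nothing.
It also fails if it takes over 51 s, if anything falls off the work surface, if the arm or the gripper's body presses on something with over 40 N, if the wrist force passes 120 N, or if a joint passes its speed limit or range.

### The arm

A 7-joint arm with a two-finger parallel gripper is mounted at the origin on the work surface. World frame = base frame: x ahead of the robot, y to its left, z up, the work surface at z = 0. Lengths are in m, angles in rad, forces in N, time in s.
With the tool pointing down it reaches from about 0.425 to 0.925 m from the base axis. Payload 6.8 kg.
Tool frame: the origin (TCP) lies between the finger pads; the fingertips stand 22 mm ahead of it and the grasp point (between the pads) lies 3 mm ahead of it; z points along the fingers, y is the direction in which the jaws open and shut (so a half turn about z gives the same grasp; the last joint's range is limited). The gripper opens to 85 mm and grips with 20 to 120 N. Pads are 22 mm wide; open, the fingers measure 114 mm over their backs; the gripper's body (76 mm by 85 mm) begins 54 mm behind the grasp point. The pads swing forward as they close: fully open they stand 13 mm farther back than shut.
Start: joints at [1.224, 0.477, 0.022, 1.555, -0.011, 1.109, -0.083], TCP at [0.16, -0.656, 0.253] pointing down, gripper open.
Joint ranges: [-2.96, 2.96], [-0.34, 2.1], [-1.41, 1.46], [0.24, 2.44], [-1.37, 4.51], [0.17, 1.92], [-2.96, 2.96]. Speed limits (rad/s): [2.39, 2.39, 3.14, 3.14, 3.14, 3.14, 3.14].

### API

Orientations are given as a unit quaternion [w, x, y, z].
In Python, from station import bot gives the robot as it stands. The module is installed in compiled form; this text tells all that it offers.
- The arm moves only by the tool drive_tool, never from a script. Its argument "series" is one flat list of numbers, 7 for each row, row after row: the opening, from -1 (shut) to 1 (fully open), then the shift along the tool's x, y, z in mm, then the turn, a rotation vector about the tool's x, y, z in rad. In form: [jaw, x, y, z, wx, wy, wz, jaw, x, y, z, wx, wy, wz, ...]. A call has 1 to 12 rows; each row shifts and turns the commanded pose from where the row before left it, along the tool's axes as they then stand; what a row does not reach is not made up. A row lasts 1/8 s, in which the tool goes at most 62.5 mm and 10.7 degrees, less where a joint would pass 70% of its speed; a pose out of reach is approached as far as the arm can. A call with a gripper value outside its range is refused whole. The fingers move at their own pace and stop on an object; "force" is the grip in N (left out, the last holds). Time passes only in rows, so rows that do not move let the fingers close. It gives the time, the measured TCP pose, the force and the opening at its end, in the units of the state.
- bot.get_obs(): the state, without advancing time (a new reading comes with each control period).
- bot.read_camera(name): name is "scene" or "top" or "wrist"; returns a dict with "pixels" (400x640x3 uint8, blue, green, red), "camera_matrix" (3x3 intrinsics, pixels), "rvec" (rotation vector, rad) and "tvec" (3), from world to camera coordinates, as OpenCV has them. Camera axes: x right, y down, z forward; pixel columns grow to the right and rows downward; lengths in m; the calibration is good to about 2 mm. A picture is of the moment at which its call begins. There is no depth.
- bot.hand_in(): hands the job in, once; it reports no verdict.
The state is a dict: "t": time; "q": joint angles; "joint_vel": joint speeds; "joint_torque": joint torques, N m; "eef_pos": TCP position; "tool_rot": TCP orientation; "contact_force": force on the tool from outside, world axes, zero at the start; "torque": the same for the moment, N m; "gripper_width": opening from 0.0 (shut) to 1.0 (fully open).
Only numpy, scipy, OpenCV 4.12 (cv2) and the standard library are available. Lean on these libraries where they do the work, as an engineer would, in place of code of your own. Each camera call takes 0.05 s, during which the arm holds its last target. There are 200 camera calls.

## Working session

There is one attempt and no reset: what is moved stays moved. The work goes in short steps, Python scripts to look and compute and a tool call to move; the robot and the scene stay as the last step left them, time stands still between calls to the robot, and variables do not carry over. Pictures are saved under pics/ and viewed, about 8 in all and at most 12, crops included, and the job is handed in when it is done.

Besides the shell and the picture viewer there is one more tool, called after "Request:" by a JSON object that holds its "api" and its "payload", one argument or row to a line. drive_tool: Moves the arm, as the interface text tells. Its arguments: {"type":"object","properties":{"series":{"type":"array"},"force":{"type":"number"}},"required":["series"]}

```bash
mkdir -p pics; cat > h.py <<'E'
import numpy as np, cv2
from station import bot
def cam(n):
    c=bot.read_camera(n); R=cv2.Rodrigues(np.array(c['rvec'],float))[0]
    return c['pixels'],np.array(c['camera_matrix']),R,np.array(c['tvec'],float).ravel()
def proj(c,P): return cv2.projectPoints(np.array(P,float).reshape(-1,3),cv2.Rodrigues(c[2])[0],c[3],c[1],None)[0].reshape(-1,2)
def ray(c,uv):
    d=c[2].T@np.linalg.inv(c[1])@np.array([uv[0],uv[1],1.]); return -c[2].T@c[3], d/np.linalg.norm(d)
def onz(c,uv,z):
    o,d=ray(c,uv); return o+d*(z-o[2])/d[2]
E
python3 - <<'E'
from h import *
for n in ['scene','top']:
    c=cam(n); cv2.imwrite(f'pics/{n}0.png',c[0]); print(n,-c[2].T@c[3])
o=bot.get_obs(); print(o)
E
```

```text
scene [1.51056687 0.19053538 0.74362973]
top [0.40592673 0.02806311 1.486218  ]
{'t': 0.1, 'q': array([ 1.22388504,  0.47773813,  0.02236082,  1.55631625, -0.01149128,
        1.10929388, -0.08312446]), 'joint_vel': array([ 0.00134478, -0.00074025,  0.00033469, -0.00238415, -0.00050436,
       -0.00025977,  0.00108984]), 'joint_torque': array([ 3.12119068e-03, -5.97772443e+01,  1.61293253e+00, -2.81961286e+01,
        1.27571283e-02,  4.98631343e-03, -1.79442407e-05]), 'eef_pos': array([ 0.15953699, -0.65538323,  0.25242473]), 'tool_rot': array([-7.96996223e-04,  9.92880255e-01,  1.19113972e-01, -1.63382271e-04]), 'contact_force': array([-0.6155742 ,  0.89196868,  0.39456981]), 'torque': array([-0.00401357, -0.04001441,  0.01398118]), 'gripper_width': 0.9974100995184094}
```

View pics/scene0.png

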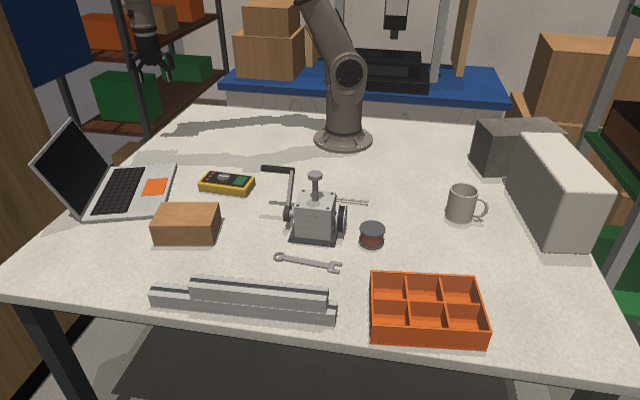

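View pics/top0.png

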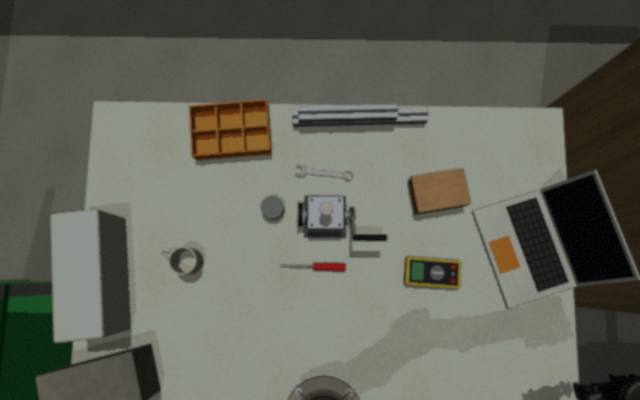

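The scene view shows the block at about (315,215), the pin head at (315,177) and the grip at (275,169). In the top view the pin head is at about (326,211), the grip bar at (353–387,238) and the screwdriver at (315,267). Next I'll take close crops to measure.

```bash
python3 - <<'E'
from h import *
t=cam('top'); s=cam('scene')
a=cv2.resize(t[0][180:280,270:400],None,fx=6,fy=6,interpolation=cv2.INTER_CUBIC)
b=cv2.resize(s[0][155:255,250:380],None,fx=6,fy=6,interpolation=cv2.INTER_CUBIC)
cv2.imwrite('pics/t1.png',a[:600,:780]);cv2.imwrite('pics/s1.png',b)
g=cv2.cvtColor(t[0],cv2.COLOR_BGR2GRAY)
m=((g<45).astype(np.uint8)*255); 
for n,r,z in (('grip',(352,230,390,246),.15),('pulley',(292,198,306,240),.09)):
    mm=np.zeros_like(m); mm[r[1]:r[3],r[0]:r[2]]=m[r[1]:r[3],r[0]:r[2]]
    cs=max(cv2.findContours(mm,0,2)[0],key=cv2.contourArea); R=cv2.minAreaRect(cs)
    print(n,R,onz(t,R[0],z))
for uv,z in (((326,211),.187),((304,197),.106),((346,197),.106),((304,236),.106),((346,236),.106)): print(uv,onz(t,uv,z))
print(onz(s,(315.5,174),.187))
E
```

```text
grip ((369.0, 237.0), (4.0, 32.0), 90.0) [ 0.51626016 -0.11699492  0.15      ]
pulley ((300.5, 214.5), (21.0, 3.0), 90.0) [0.58313898 0.07502466 0.09      ]
(326, 211) [0.58151185 0.00314414 0.187     ]
(304, 197) [0.63206168 0.06549817 0.106     ]
(346, 197) [ 0.63410744 -0.05543344  0.106     ]
(304, 236) [0.51961411 0.06320381 0.106     ]
(346, 236) [ 0.52163587 -0.05631681  0.106     ]
[0.5915397  0.00651689 0.187     ]
```

View pics/t1.png

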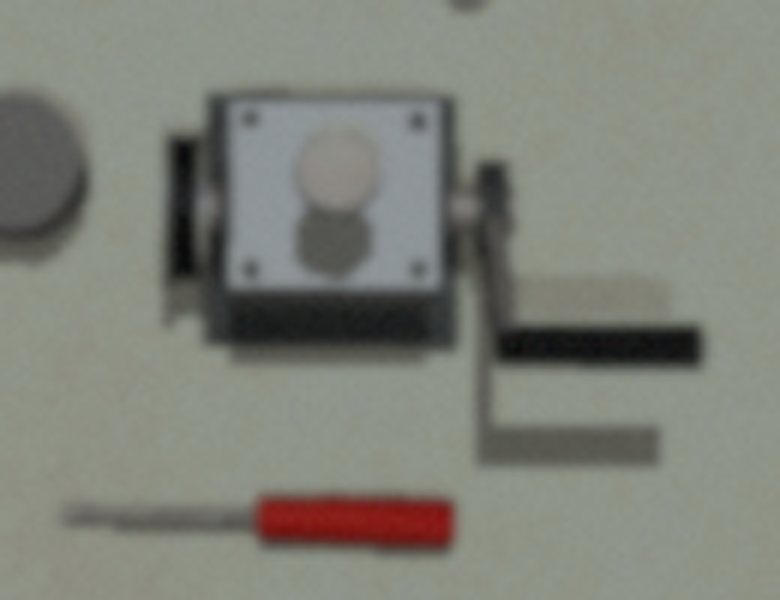

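View pics/s1.png

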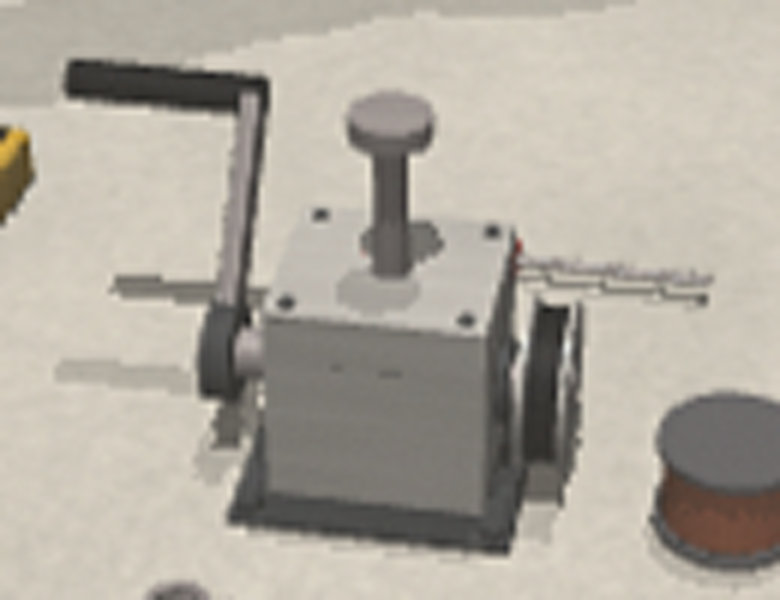

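Top crop: the block's top face runs from about (224,98) to (442,290), with the head at (337,170) and the grip from (497,345) to (702,347). Yaw is nearly zero. Scene crop: the head top is at (391,112) and the lever leans toward the robot.

```bash
python3 - <<'E'
from h import *
t=cam('top'); s=cam('scene')
T=lambda u,v:((u-2.5)/6+270,(v-2.5)/6+180); S=lambda u,v:((u-2.5)/6+250,(v-2.5)/6+155)
def tri(a,b):
    o1,d1=ray(t,a);o2,d2=ray(s,b); k=np.linalg.lstsq(np.c_[d1,-d2],o2-o1,rcond=None)[0]
    p,q=o1+k[0]*d1,o2+k[1]*d2; return (p+q)/2,np.linalg.norm(p-q)
print('corners',[onz(t,T(*p),.106).round(4) for p in ((224,98),(444,98),(441,290),(225,290))])
print('scene corners',[onz(s,S(*p),.106).round(4) for p in ((312,208),(515,226),(495,330),(266,315))])
print('head t',onz(t,T(337,170),.187),'s',onz(s,S(391,112),.187),tri(T(337,170),S(391,112)))
print('bolts',[onz(t,T(*p),.106).round(4) for p in ((251,119),(418,121),(418,269),(251,268))])
print('bolts s',[onz(s,S(*p),.106).round(4) for p in ((320,214),(492,231),(467,320),(287,301))])
print('grip ends', tri(T(497,345),S(262,90)), tri(T(702,347),S(68,78)))
E
```

```text
corners [array([0.6354, 0.0572, 0.106 ]), array([ 0.6372, -0.0484,  0.106 ]), array([ 0.5446, -0.0478,  0.106 ]), array([0.5429, 0.0549, 0.106 ])]
scene corners [array([ 0.5467, -0.0423,  0.106 ]), array([0.5444, 0.0528, 0.106 ]), array([0.6274, 0.057 , 0.106 ]), array([ 0.6346, -0.0431,  0.106 ])]
head t [0.58990502 0.00393573 0.187     ] s [0.58817638 0.00387898 0.187     ] (array([0.58974978, 0.00407321, 0.18794196]), np.float64(0.0002436983009024977))
bolts [array([0.6254, 0.044 , 0.106 ]), array([ 0.6258, -0.0361,  0.106 ]), array([ 0.5544, -0.0368,  0.106 ]), array([0.5536, 0.0427, 0.106 ])]
bolts s [array([ 0.551 , -0.0376,  0.106 ]), array([0.5505, 0.0431, 0.106 ]), array([0.6222, 0.0438, 0.106 ]), array([ 0.6225, -0.0365,  0.106 ])]
grip ends (array([ 0.51547693, -0.07181998,  0.14829676]), np.float64(0.0007553161176725001)) (array([ 0.51633146, -0.16612412,  0.14512851]), np.float64(1.6468299252403758e-06))
```

The pin bore is at about (0.589, 0.004) with yaw near 0. The bar runs along x≈0.516, z≈0.147, y −0.072 to −0.166 (lean ≈0.65, radius 0.12), which matches the given sizes. I'll move to the robot side of the bar with the jaws shut.

Request:
{"api": "drive_tool", "payload": {
  "series": [-1, 0, 0, 0, 0, 0, 0.12, -1, 0, 0, 0, 0, 0, 0.119, -1, 30, -53.5, 0, 0, 0, 0, -1, 30, -53.5, 0, 0, 0, 0, -1, 30, -53.5, 0, 0, 0, 0, -1, 30, -53.5, 0, 0, 0, 0, -1, 30, -53.5, 0, 0, 0, 0, -1, 30, -53.5, 0, 0, 0, 0, -1, 30, -53.5, 0, 0, 0, 0, -1, 30, -53.5, 0, 0, 0, 0, -1, 30, -53.5, 0, 0, 0, 0, -1, 30, -53.5, 0, 0, 0, 0],
  "force": 60
}}

```text
t: 1.8
eef_pos: [0.4606, -0.1193, 0.2537]
tool_rot: [0.0, 1.0, -0.0, 0.001]
contact_force: [-0.2, -0.2, 0.3]
gripper_width: -0.002
```

Request:
{"api": "drive_tool", "payload": {
  "series": [-1, 0, 0, 31, 0, 0, 0, -1, 0, 0, 31, 0, 0, 0, -1, 0, 0, 31, 0, 0, 0, -1, 8, 0, 0, 0, 0, 0, -1, 8, 0, 0, 0, 0, 0, -1, 6, 0, 0, 0, 0, 0, -1, 6, 0, 0, 0, 0, 0, -1, 4, 0, 0, 0, 0, 0, -1, 4, 0, 0, 0, 0, 0]
}}

```text
t: 2.92
eef_pos: [0.4937, -0.121, 0.16]
tool_rot: [0.0, 1.0, -0.0, -0.003]
contact_force: [-10.4, 0.7, 6.6]
gripper_width: 0.001
```

```bash
cat > look.py <<'E'
import sys
from h import *
s=cam('scene'); o=bot.get_obs()
# pin head: top edge row in column strip around the projected pin axis, vs. expected rows for head heights
g=cv2.cvtColor(s[0],cv2.COLOR_BGR2GRAY).astype(int)
for z in (.187,.177,.119): print(z,proj(s,[.589,.004,z]).round(1).ravel(),end=' ')
print(); print(g[162:192,315])
print(o['t'],o['eef_pos'].round(4),o['contact_force'].round(2))
cv2.imwrite(f'pics/{sys.argv[1]}.png',cv2.resize(s[0][140:260,230:390],None,fx=5,fy=5,interpolation=cv2.INTER_CUBIC))
E
python3 look.py a
```

```text
0.187 [314.7 173.4] 0.177 [314.8 176.7] 0.119 [314.9 195.3] 
[178 181 177 178 179 180 179 176 161 152 153 153 156 159 155 134  99 100
  93  81  83  83  82  83  83  83  83  84  83  83]
2.975 [ 0.4938 -0.121   0.1599] [-5.75  1.5   3.78]
```

View pics/a.png

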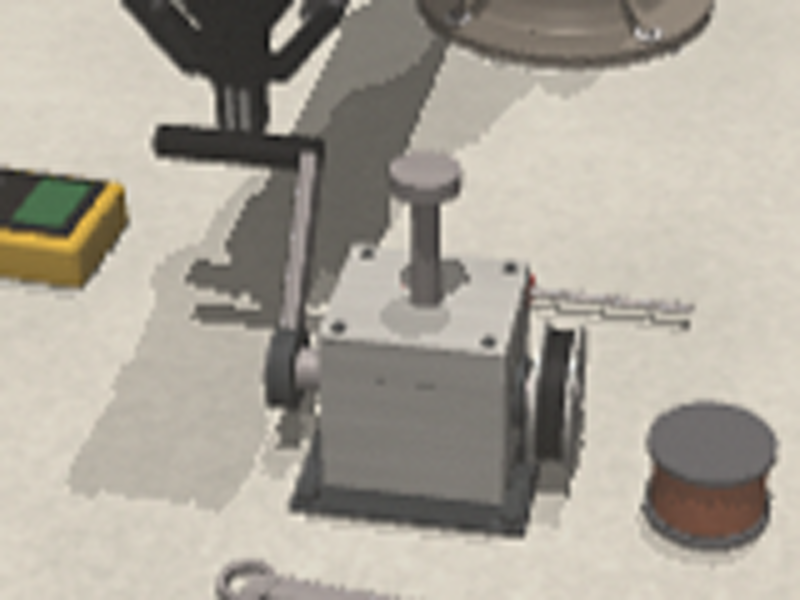

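The view shows the fingers at about (243,110) touching the bar, with the pin head still up at (425,168). Contact puts the bar centre 22 mm ahead of the TCP. I'll push along the arc to just short of upright.

Request:
{"api": "drive_tool", "payload": {
  "series": [-1, 6, 0, -4, 0, 0, 0, -1, 6, 0, -4, 0, 0, 0, -1, 6, 0, -3, 0, 0, 0, -1, 6, 0, -3, 0, 0, 0, -1, 6, 0, -2, 0, 0, 0, -1, 6, 0, -2, 0, 0, 0, -1, 6, 0, -1, 0, 0, 0, -1, 6, 0, -1, 0, 0, 0, -1, 4, 0, -1, 0, 0, 0]
}}

```text
t: 4.1
eef_pos: [0.5484, -0.1209, 0.1813]
tool_rot: [-0.0, 1.0, -0.0, 0.0]
contact_force: [-2.7, 0.2, 1.7]
gripper_width: -0.002
```

```bash
python3 look.py b
```

```text
0.187 [314.7 173.4] 0.177 [314.8 176.7] 0.119 [314.9 195.3] 
[179 180 178 178 180 182 176 160 149 149 153 156 149 129 107 107 101  84
  84  85  84  83  84  93 105 104 104 105 104 104]
4.15 [ 0.5488 -0.1209  0.1815] [-1.33 -0.43  1.34]
```

Request:
{"api": "drive_tool", "payload": {
  "series": [-1, 4, 0, 0, 0, 0, 0, -1, 4, 0, 0, 0, 0, 0, -1, 4, 0, 0, 0, 0, 0]
}}

```text
t: 4.53
eef_pos: [0.5601, -0.121, 0.1813]
tool_rot: [0.0, 1.0, -0.0, 0.0]
contact_force: [-3.0, -0.1, 1.8]
gripper_width: -0.002
```

```bash
python3 look.py c
```

```text
0.187 [314.7 173.4] 0.177 [314.8 176.7] 0.119 [314.9 195.3] 
[178 180 178 179 180 181 179 165 149 150 151 154 153 136 104 108 104  94
  84  84  83  85  83  85  84  89 103 105 106 105]
4.575 [ 0.5606 -0.1209  0.1814] [-0.85  0.    1.17]
```

Request:
{"api": "drive_tool", "payload": {
  "series": [-1, 4, 0, 0, 0, 0, 0, -1, 4, 0, 0, 0, 0, 0, -1, 4, 0, 0, 0, 0, 0]
}}

```text
t: 4.95
eef_pos: [0.5722, -0.1209, 0.1813]
tool_rot: [-0.0, 1.0, -0.0, 0.0]
contact_force: [-2.9, -0.4, 2.6]
gripper_width: 0.001
```

```bash
python3 look.py d
```

```text
0.187 [314.7 173.4] 0.177 [314.8 176.7] 0.119 [314.9 195.3] 
[178 179 178 179 182 181 181 174 155 152 151 154 156 149 122 106 107 102
  82  84  83  83  85  85  84  89 106 105 104 105]
5.0 [ 0.5727 -0.1209  0.1814] [-0.97 -0.12  0.36]
```

Request:
{"api": "drive_tool", "payload": {
  "series": [-1, 4, 0, 0, 0, 0, 0, -1, 4, 0, 0, 0, 0, 0, -1, 4, 0, 0, 0, 0, 0]
}}

```text
t: 5.38
eef_pos: [0.584, -0.1209, 0.1812]
tool_rot: [-0.0, 1.0, -0.0, -0.0]
contact_force: [-0.3, 0.9, -1.1]
gripper_width: -0.001
```

```bash
python3 look.py e
```

```text
0.187 [314.7 173.4] 0.177 [314.8 176.7] 0.119 [314.9 195.3] 
[178 181 179 180 181 180 179 180 179 181 175 157 152 155 153 156 159 158
 143 101 101  99  87  82  83  83  83  85  84  84]
5.425 [ 0.5845 -0.1208  0.1812] [-1.01 -0.42 -0.11]
```

The head's edge moved down about 3.3 rows, or 10 mm, so the pin has dropped. I'll go a little further, toward the middle of the roughly 30 mm play, and check the drop by eye.

Request:
{"api": "drive_tool", "payload": {
  "series": [-1, 4, 0, 0, 0, 0, 0, -1, 4, 0, 0, 0, 0, 0, -1, 0, 0, 0, 0, 0, 0]
}}

```text
t: 5.8
eef_pos: [0.5921, -0.121, 0.1811]
tool_rot: [-0.0, 1.0, -0.0, 0.0]
contact_force: [-1.2, 0.4, -0.9]
gripper_width: -0.002
```

```bash
python3 look.py f
```

```text
0.187 [314.7 173.4] 0.177 [314.8 176.7] 0.119 [314.9 195.3] 
[178 180 179 179 182 182 181 181 180 180 180 179 159 151 153 156 157 158
 147 104 104 104  98  82  84  83  85  84  85  84]
5.85 [ 0.5921 -0.1211  0.1813] [-0.33  0.43 -0.93]
```

View pics/f.png

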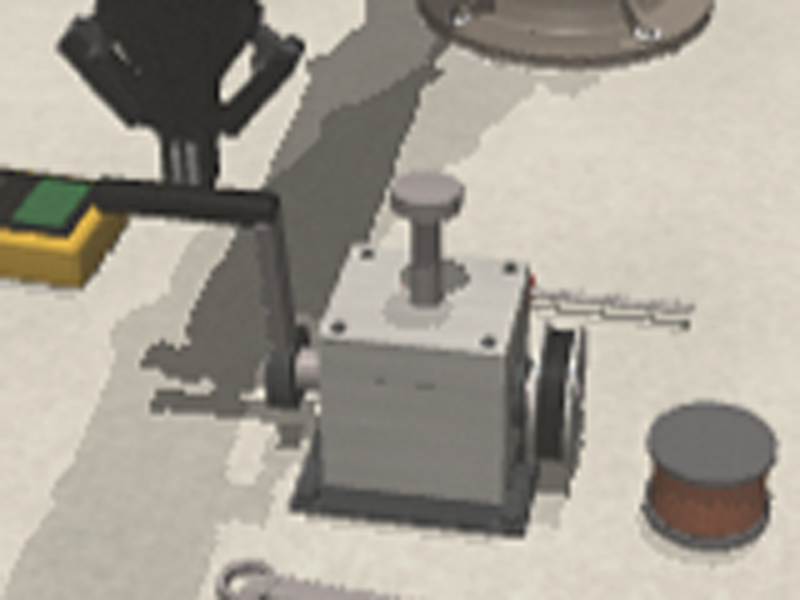

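The head is now at (427,190), down from (425,168), so the pin has dropped. The lever is about 0.2 rad past upright and hasn't hit a stop. The gripper knuckles are wide along y, so I'll turn the tool a quarter turn for pressing to keep them off the bar.

Request:
{"api": "drive_tool", "payload": {
  "series": [-1, -10, 0, 0, 0, 0, 0, -1, -10, 0, 0, 0, 0, 0, -1, 0, 0, -30, 0, 0, 0, -1, 0, 0, -30, 0, 0, 0, -1, 17, 0, 0, 0, 0, 0, -1, 0, -42, 0, 0, 0, 0, -1, 0, -42, 0, 0, 0, 0, -1, 0, -41, 0, 0, 0, 0]
}}

```text
t: 6.85
eef_pos: [0.5883, 0.0051, 0.2417]
tool_rot: [0.0, 1.0, -0.0, 0.0]
contact_force: [-0.1, -0.2, -0.2]
gripper_width: 0.005
```

```bash
python3 - <<'E'
from h import *
o=bot.get_obs(); print(o['q'].round(3),o['eef_pos'].round(4),o['contact_force'].round(2))
E
```

```text
[ 0.143  0.367 -0.328  1.764  0.136  1.031 -1.806] [0.5883 0.0051 0.2417] [-0.08 -0.2  -0.17]
```

Request:
{"api": "drive_tool", "payload": {
  "series": [-1, 0, 0, 0, 0, 0, -0.175, -1, 0, 0, 0, 0, 0, -0.175, -1, 0, 0, 0, 0, 0, -0.175, -1, 0, 0, 0, 0, 0, -0.175, -1, 0, 0, 0, 0, 0, -0.175, -1, 0, 0, 0, 0, 0, -0.175, -1, 0, 0, 0, 0, 0, -0.175, -1, 0, 0, 0, 0, 0, -0.175, -1, 0, 0, 0, 0, 0, -0.171, -1, 0, 0, 10, 0, 0, 0, -1, 0, 0, 10, 0, 0, 0]
}}

```text
t: 8.22
eef_pos: [0.5884, 0.0038, 0.2206]
tool_rot: [0.0, 0.708, 0.706, -0.0]
contact_force: [0.8, -1.1, -0.1]
gripper_width: 0.0
```

```bash
python3 look.py g; python3 - <<'E'
from h import *
c=cam('wrist'); print(proj(c,[[.589,.004,.177]]),bot.get_obs()['q'].round(2)); cv2.imwrite('pics/w.png',c[0])
E
```

```text
0.187 [314.7 173.4] 0.177 [314.8 176.7] 0.119 [314.9 195.3] 
[ 47  48  49  48  51  48  49  57  84  96  99 101  96  76  76  80  79  79
  81  87  87  87  84  83  82  83  83  83  83  83]
8.275 [0.5876 0.0037 0.219 ] [-1.07 -0.68 -2.  ]
[[322.88293029 241.53753654]] [ 0.37  0.44 -0.63  1.77  0.3   1.03 -0.37]
```

View pics/w.png

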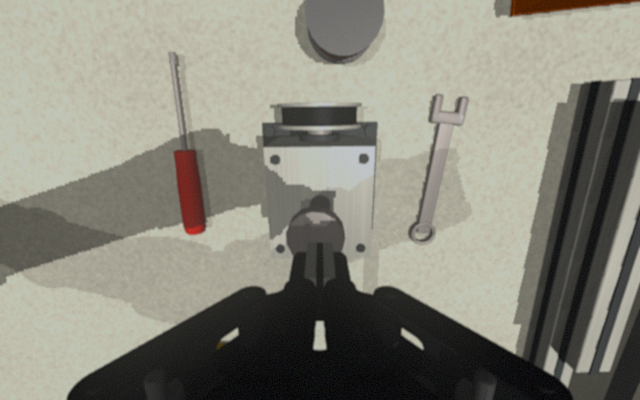

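View pics/g.png

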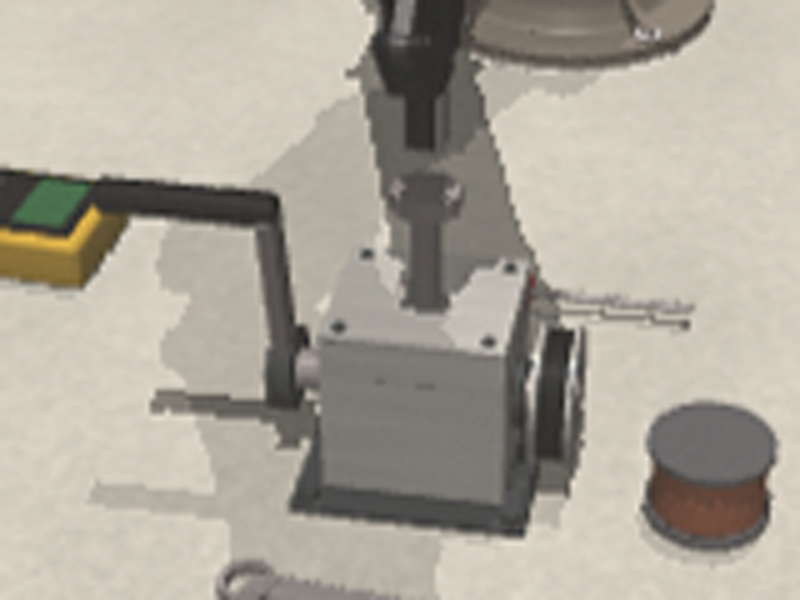

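The fingertips are centred over the head: it is at (317,235) in the wrist view, and the tips sit right above it in the scene crop. The lever stayed where I left it. Now I'll press down gradually.

Request:
{"api": "drive_tool", "payload": {
  "series": [-1, 0, 0, 6, 0, 0, 0, -1, 0, 0, 6, 0, 0, 0, -1, 0, 0, 4, 0, 0, 0, -1, 0, 0, 4, 0, 0, 0, -1, 0, 0, 4, 0, 0, 0, -1, 0, 0, 4, 0, 0, 0]
}}

```text
t: 9.07
eef_pos: [0.5892, 0.0041, 0.1934]
tool_rot: [0.0, 0.707, 0.707, 0.0]
contact_force: [0.8, -0.3, 2.5]
gripper_width: -0.0
```

Request:
{"api": "drive_tool", "payload": {
  "series": [-1, 0, 0, 4, 0, 0, 0, -1, 0, 0, 4, 0, 0, 0, -1, 0, 0, 4, 0, 0, 0, -1, 0, 0, 4, 0, 0, 0]
}}

```text
t: 9.57
eef_pos: [0.5888, 0.0041, 0.1771]
tool_rot: [0.0, 0.707, 0.707, 0.0]
contact_force: [1.1, -0.0, 2.7]
gripper_width: 0.002
```

```bash
python3 look.py h
```

```text
0.187 [314.7 173.4] 0.177 [314.8 176.7] 0.119 [314.9 195.3] 
[49 53 51 59 51 47 47 49 50 47 49 49 48 52 51 49 51 49 49 50 51 51 63 90
 80 88 86 85 85 83]
9.625 [0.5885 0.004  0.1765] [-0.47 -0.36  2.1 ]
```

View pics/h.png

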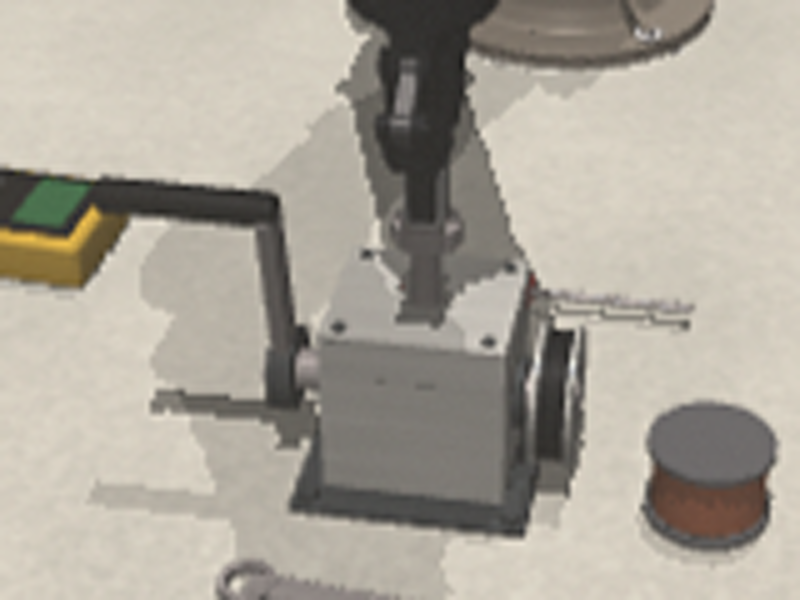

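The head is moving down with the fingertips, now at about (425,228), and the lever isn't moving. I'll keep going.

Request:
{"api": "drive_tool", "payload": {
  "series": [-1, 0, 0, 4, 0, 0, 0, -1, 0, 0, 4, 0, 0, 0, -1, 0, 0, 4, 0, 0, 0, -1, 0, 0, 4, 0, 0, 0, -1, 0, 0, 4, 0, 0, 0, -1, 0, 0, 4, 0, 0, 0, -1, 0, 0, 4, 0, 0, 0, -1, 0, 0, 4, 0, 0, 0]
}}

```text
t: 10.62
eef_pos: [0.5889, 0.0041, 0.1451]
tool_rot: [0.0, 0.707, 0.707, 0.0]
contact_force: [1.9, 0.9, 2.8]
gripper_width: 0.001
```

Request:
{"api": "drive_tool", "payload": {
  "series": [-1, 0, 0, 2, 0, 0, 0, -1, 0, 0, 2, 0, 0, 0, -1, 0, 0, 2, 0, 0, 0]
}}

```text
t: 11.0
eef_pos: [0.5893, 0.0041, 0.141]
tool_rot: [0.001, 0.707, 0.707, 0.0]
contact_force: [-5.7, -2.9, 28.1]
gripper_width: -0.001
```

```bash
python3 look.py i
```

```text
0.187 [314.7 173.4] 0.177 [314.8 176.7] 0.119 [314.9 195.3] 
[50 51 53 55 54 51 49 46 47 48 46 48 50 54 63 53 56 49 50 48 48 48 49 49
 50 48 49 49 50 50]
11.05 [0.5893 0.0041 0.1411] [-2.98 -1.56 16.36]
```

View pics/i.png

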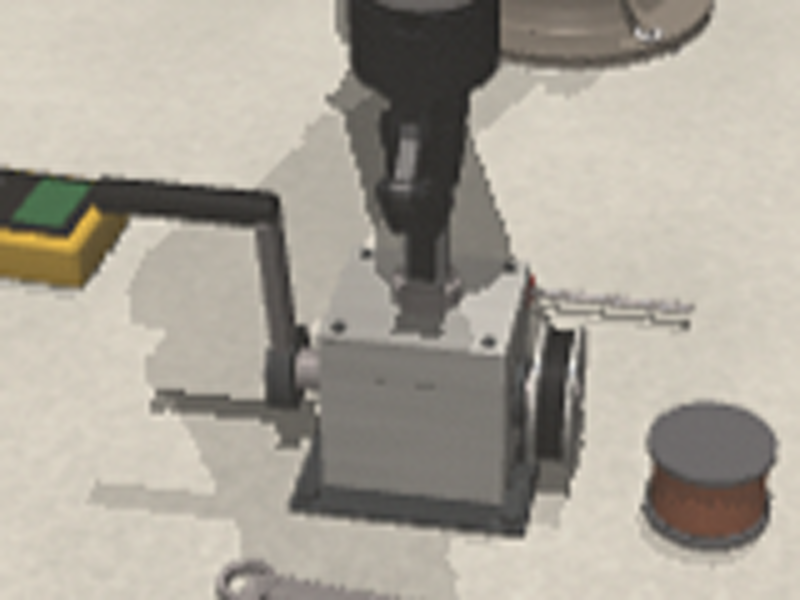

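The tips are at z≈0.119, the force jumped to 28 N, and the head sits low on the block at about (425,285). I'll lift clear, move aside and check.

Request:
{"api": "drive_tool", "payload": {
  "series": [-1, 0, 0, -5, 0, 0, 0, -1, 0, 0, -25, 0, 0, 0, -1, 0, 0, -40, 0, 0, 0, -1, 0, 0, -40, 0, 0, 0, -1, 0, 0, -40, 0, 0, 0, -1, 0, -50, 0, 0, 0, 0, -1, 0, -50, 0, 0, 0, 0, -1, 0, 0, 0, 0, 0, 0]
}}

```text
t: 12.05
eef_pos: [0.4844, 0.0036, 0.2881]
tool_rot: [-0.001, 0.707, 0.707, -0.003]
contact_force: [0.5, -1.4, 0.2]
gripper_width: -0.003
```

```bash
python3 look.py j
```

```text
0.187 [314.7 173.4] 0.177 [314.8 176.7] 0.119 [314.9 195.3] 
[174 177 175 176 177 177 177 178 176 176 177 179 180 179 178 177 177 185
 206 207 206 206 206 206 206 205 206 203 186 158]
12.1 [0.4867 0.0035 0.2887] [-0.21 -0.85  1.  ]
```

View pics/j.png

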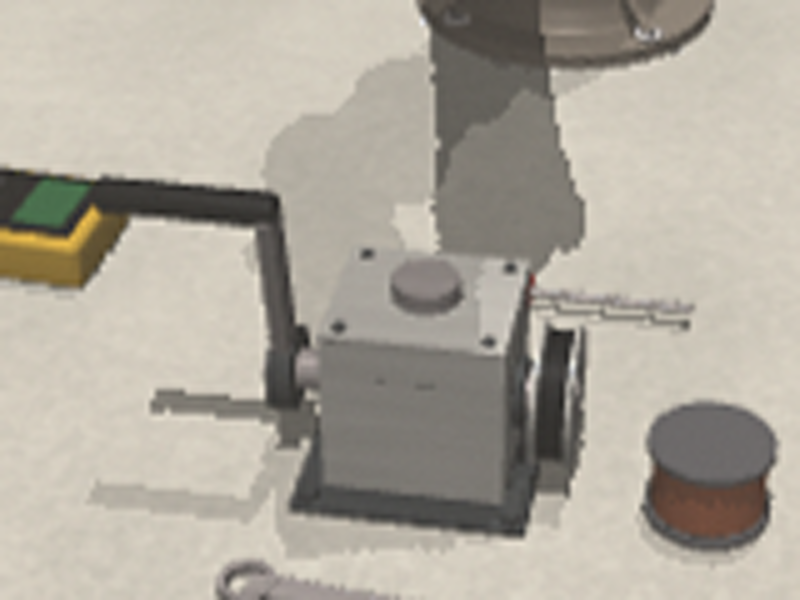

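The head sits flat on the block, centred at about (427,278) where I'd expect (424,276). The lever and the bystanders in view haven't moved, so I'm handing in.

```bash
python3 -c "
from station import bot
print(bot.hand_in())"
```

```text
the job is handed in; nothing more can be done
None
```

The hoist axle is locked: I pushed the lever over until the pin dropped, pressed the pin fully home, and handed the job in at about 12 s of the 51 s allowed.

- **Lever:** I pushed it with the shut fingers to about 0.2 rad past upright. Just past upright, the scene camera showed the pin head about 10 mm lower. I then went 8 mm further without meeting a hard stop.
- **Pin:** I pressed it down with the fingertips. They stopped at about 0.119 m above the table, the stated height for fully home, and the force jumped to 28 N there.
- **Final picture:** With the arm clear, the head sits flat on the block within about 1 camera pixel of where it should be. The lever, spool, wrench and multimeter look untouched. I did not check the mug, carton or screwdriver again after pressing.
- **Disagreement:** While the pin was going down, the readings were only about 3 N, below the 8 to 20 N expected. I can't explain that, but the pictures and the hard stop both show the pin home.

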